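# Seat the cells, latch the contact lid and switch on the test fixture

## Task

Get the three-cell test fixture ready and switch it on. While its lid is still wide open, press each of its three black cells down until it sits fully home in its collar; then swing the contact lid shut and press it down until the spring catch snaps over and holds it, and only then throw the red switch handle to the back, to on. Leave the loose things round the fixture where they are.

Things in the scene. Friction and masses are not known exactly. Their poses are not given: they have to be found in the camera images.
- fixture: three-cell test fixture, fixed to the bench: aluminium base plate 176 (x) x 260 (y) x 12 mm; origin under the plate's centre on the table, x to the back (hinge side), y to its left, z up. A black well block 80 x 140 mm, top at z = 42, centred at y = +45, carries three clear collars (22 mm tall) in a row along y with a cell in each; two hinge posts at x = +62, y = -15 and +105, top at z = 109
- console (a point): centre of the top of the fixture's grey switch console, 120 (x) x 80 (y) mm, 53 mm above the table, at fixture x = 0, y = -80 mm
- catch_top (a point): top of the steel spring catch, 117 mm above the table at fixture x = -73, y = +45 mm; the catch is 22 mm wide (y), with a red thumb tab that reaches to x = -89 and its sloped nose to x = -63 mm
- left_cell (a joint): how far the left (+y) cell in the fixture stands proud of fully home, in m: 0 fully home, up to 0.012 at the start. It is a stiff push fit, about 6 N to move, and stays where it is left
- left_cell_top (a point): centre of the top face of the left (+y) cell (black, 26 mm across) in the fixture; 81 mm above the table when fully home (fixture x = 0, y = +87 mm)
- mid_cell (a joint): how far the middle cell in the fixture stands proud of fully home, in m: 0 fully home, up to 0.012 at the start. It is a stiff push fit, about 6 N to move, and stays where it is left
- mid_cell_top (a point): centre of the top face of the middle cell (black, 26 mm across) in the fixture; 81 mm above the table when fully home (fixture x = 0, y = +45 mm)
- right_cell (a joint): how far the right (-y) cell in the fixture stands proud of fully home, in m: 0 fully home, up to 0.012 at the start. It is a stiff push fit, about 6 N to move, and stays where it is left
- right_cell_top (a point): centre of the top face of the right (-y) cell (black, 26 mm across) in the fixture; 81 mm above the table when fully home (fixture x = 0, y = +3 mm)
- lid (a joint): angle of the contact lid, rad: 0 shut and latched, grows as it opens; starts wide open at about 2.0 to 2.2, leaning back. Stiff hinge, stays where it is left (to 2.3 at most). Its sprung contact pins meet the cells some 0.1 rad before it is shut and lift it again by about that much if the catch has not snapped over
- lid_hinge (a point): centre of the lid's hinge axis (which runs along fixture y), at fixture x = +62, y = +45, z = 100 mm; its axes turn with the lid: -x points from the hinge to the lid's front edge, z out of its outer face (up when shut)
- lid_pad (a point): centre of the blue press pad (30 x 56 mm, top 7 mm above the lid's middle plane) on the lid's outer face, 100 mm from the hinge axis. The lid is an aluminium plate 104 mm wide, 8 mm thick, from 6 to 122 mm from the hinge; contact pins and their black carrier reach 25 mm off its inner face at 62 mm from the hinge
- lid_edge (a point): middle of the lid's front edge, 122 mm from the hinge axis; a steel striker bar, 30 mm wide, stands 11 mm farther out in front of it
- catch (a joint): spring catch at the fixture's front, rad: 0 at rest or snapped over the lid's striker bar; grows as the bar pushes it forward. The bar pushes it aside by itself as the lid is pressed down, about 8 N at the pad in all, and must go about 0.01 rad past shut to let it snap over
- switch_handle (a joint): red switch handle, rad: 0 off (leaning to the front, -x), 0.64 on (leaning to the back, +x); over-centre, snaps to either end, about 4 N at the handle
- switch_pivot (a point): pivot of the switch handle, 56 mm above the table; it swings about fixture y
- switch_tip (a point): middle of the handle's upper end, 60 mm from the pivot; the red grip is 13 mm thick, 30 mm wide (along fixture y) and reaches from 22 to 62 mm from the pivot
- standing_cell_a: loose black cell, 26 mm across, 71 mm tall, standing on the table; origin under its centre
- standing_cell_b: another loose standing black cell, 26 x 71 mm; origin under its centre
- pen: marker pen lying down, 135 mm long, 16 mm thick; origin under its middle
- screwdriver: blue-handled screwdriver lying down, 180 mm long, 29 mm thick; origin under its middle
- tin: round open tin of screws, 66 mm across, 24 mm tall; origin under its centre
- loose_collar: clear plastic cell collar, 34 mm across, 22 mm tall; origin under its centre
- black_tape: small roll of black tape lying flat, 55 mm across, 19 mm tall; origin under its centre

How it is judged:
By the outcome, as a careful person would: the job done as asked, in the order asked, and still so for the second after the job is handed in, with the robot touching nothing.
It also fails if it takes over 58 s, if anything falls off the work surface, if the arm or the gripper's body presses on something with over 40 N, if the wrist force passes 120 N, or if a joint passes its speed limit or range.

## Robot

A 6-joint arm with a two-finger parallel gripper is mounted at the origin on a cart in front of the work surface, level with it; the furniture and walls round the work are solid. World frame = base frame: x ahead of the robot, y to its left, z up, the work surface at z = 0. Lengths are in m, angles in degrees, forces in N, time in s.
With the tool pointing down it reaches from about 0.275 to 0.75 m from the base axis. Payload 10.2 kg.
Tool frame: the origin (TCP) lies between the finger pads; the fingertips stand 17 mm ahead of it and the grasp point (between the pads) lies 2 mm behind it (robot.tcp_to_tips is the distance from the TCP to the fingertips, in m); z points along the fingers, y is the line along which they close (so a half turn about z gives the same grasp; the last joint's range is limited). The gripper opens to 85 mm and grips with 20 to 120 N. Pads are 22 mm wide; open, the fingers measure 114 mm over their backs; the gripper's body (76 mm by 85 mm) begins 54 mm behind the grasp point. The pads swing forward as they close: fully open they stand 13 mm farther back than shut.
Start: joints at [-79.893, 17.928, 85.812, -0, 76.261, -12.8], TCP at [0.204, -0.484, 0.248] pointing down, gripper open.
Joint ranges: [-168.41, 168.41], [-55.51, 124.54], [10.69, 146.95], [-70.63, 250.63], [1, 178], [-165.06, 165.06]. Speed limits (degrees/s): [136.94, 136.94, 172.46, 180, 180, 180].

## Interface

Orientations are given as [roll, pitch, yaw] about the fixed x, y, z axes, in that order (R = Rz(yaw) Ry(pitch) Rx(roll)).
In Python, from rig import robot, get_image, get_calibration gives the robot as it stands.
- The arm moves only by the shell command python3 -m pendant 'ROWS' [FORCE]. ROWS is JSON, one flat list of numbers, 7 for each row, row after row: the shift along the tool's x, y, z in mm, then the turn, a rotation vector about the tool's x, y, z in rad, then the opening, from 0 (shut) to 1 (fully open). A call has exactly 10 rows; each row is the pose to reach, as a shift and turn from the pose commanded when the call began, along the tool's axes at that moment; what a row does not reach only later rows make up. A row lasts 1/10 s, in which the tool goes at most 50 mm and 8.59 degrees, less where a joint would pass 70% of its speed; a pose out of reach is approached as far as the arm can. A call with a gripper value outside its range is refused whole. The fingers move at their own pace and stop on an object; FORCE is the grip in N (left out, the last holds). Time passes only in rows, so rows that repeat a pose let the fingers close, or fill a call up. It gives the time, the measured TCP pose, the force, the opening and the grip force at its end, in the units of the state.
- robot.get_obs(): the state, without advancing time (a new reading comes with each control period).
- get_image(name): name is "side" or "top"; returns (picture, depth): 480x640x3 uint8, blue, green, red; 480x640 float32, m along the optical axis (not along the pixel's ray), 0 where there is no reading.
- get_calibration(name): a dict with "K" (3x3 intrinsics, pixels), "camera_from_world" (4x4, takes a point from world to camera coordinates). Camera axes: x right, y down, z forward; pixel columns grow to the right and rows downward; lengths in m; the calibration is good to about 2 mm. A picture is of the moment at which its call begins. get_calibration takes no time and is no camera call.
- robot.sign_off(): hands the job in; it is judged then, once.
The state is a dict: "time": time; "q": joint angles; "dq": joint speeds; "effort": joint torques, N m; "tool_pos": TCP position; "eef_rot": TCP orientation; "wrist_force": force on the tool from outside, world axes, zero at the start; "moment": the same for the moment, N m; "width": finger opening in m; "gripper_force": force on a finger pad.
Only numpy, scipy, OpenCV 4.12 (cv2) and the standard library are available. Lean on these libraries where they do the work, as an engineer would, in place of code of your own. Each camera call takes 0.05 s, during which the arm holds its last target. There are 200 camera calls.

## Working session

There is one attempt and no reset: what is moved stays moved. The work goes in short steps, Python scripts to look and compute and a shell command to move; the robot and the scene stay as the last step left them, time stands still between calls to the robot, and variables do not carry over. Pictures are saved under pics/ and viewed, at most 10 in all, crops included, and the job is handed in when it is done.

```bash
ls; mkdir -p pics; python3 - <<'E'
from rig import robot,get_image,get_calibration
import cv2,numpy as np
for n in("side","top"):
    im,d=get_image(n); cv2.imwrite(f"pics/{n}0.png",im); np.save(f"/tmp/{n}_d.npy",d); np.save(f"/tmp/{n}_i.npy",im)
    c=get_calibration(n); print(n,c["K"].round(1).tolist(),np.linalg.inv(c["camera_from_world"]).round(3).tolist())
o=robot.get_obs(); print(o["time"],o["tool_pos"],o["eef_rot"],o["wrist_force"],o["width"])
E
```

```text
pics
side [[433.4, 0.0, 315.8], [0.0, 433.4, 239.3], [0.0, 0.0, 1.0]] [[-0.899, -0.282, 0.336, 0.244], [-0.438, 0.596, -0.673, 0.617], [-0.01, -0.752, -0.659, 0.656], [0.0, 0.0, 0.0, 1.0]]
top [[463.8, 0.0, 321.6], [0.0, 463.8, 234.3], [0.0, 0.0, 1.0]] [[0.003, -0.996, 0.089, 0.433], [-0.999, -0.007, -0.037, 0.061], [0.038, -0.089, -0.995, 0.962], [0.0, 0.0, 0.0, 1.0]]
0.1 [ 0.20429087 -0.48340868  0.24780083] [-1.79937984e+02 -1.29369379e-02  2.29059660e+01] [-0.38131384  0.13694326 -0.16873093] 0.08524076979638971
```

View pics/top0.png

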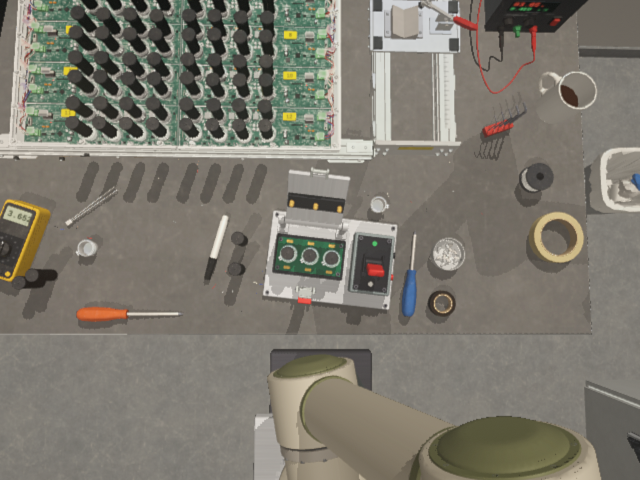

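View pics/side0.png

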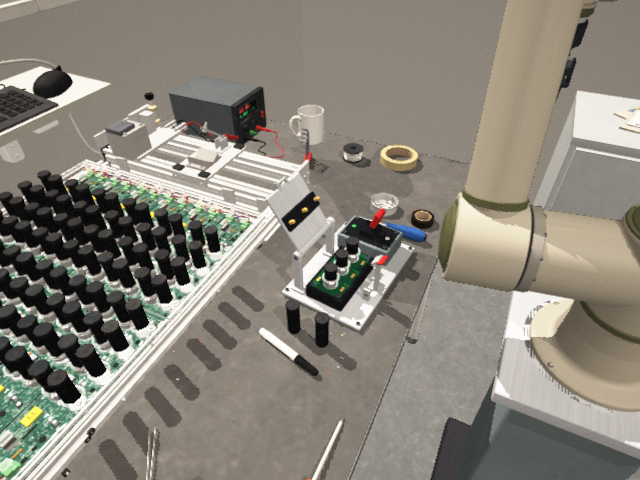

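The top view shows the fixture plate at about (264–396, 211–309), its lid leaning back at (320,198), the cells at (288,255), (310,257) and (332,259), the catch at (305,297) and the switch at (375,269). The side view agrees with this. I'll zoom in to get precise points.

```bash
python3 - <<'E'
import cv2,numpy as np
a=np.load("/tmp/top_i.npy")[160:320,250:410]; b=np.load("/tmp/side_i.npy")[165:335,265:425]
cv2.imwrite("pics/c1.png",np.hstack([cv2.resize(a,(400*1,400)) ,cv2.resize(b,(400,425))[:400]])) 
cv2.imwrite("pics/c1.png",cv2.resize(a[35:155,5:155],(750,600),interpolation=cv2.INTER_CUBIC))
E
```

```text
(no output)
```

View pics/c1.png

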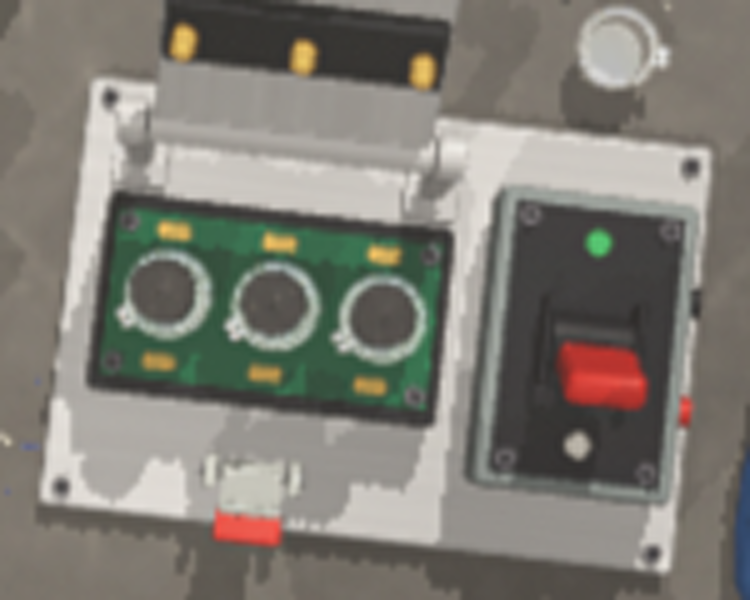

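The crop (origin (255,195), scale 5) shows these points, which I'll fit with known geometry:
- **Plate corners:** (94,78), (710,148), (668,573), (40,505)
- **Well block top corners:** (117,193), (455,235), (435,425), (88,385)
- **Cell tops:** (163,291), (274,302), (382,316)

```bash
cat > h.py <<'E'
from rig import robot,get_image,get_calibration
import numpy as np,cv2
from scipy.spatial.transform import Rotation as R
def proj(n,P):
    c=get_calibration(n); P=np.atleast_2d(P); X=(c["camera_from_world"]@np.c_[P,np.ones(len(P))].T)[:3]
    u=c["K"]@X; return (u[:2]/u[2]).T, X[2]
def ray(n,px,z):
    c=get_calibration(n); T=np.linalg.inv(c["camera_from_world"]); d=T[:3,:3]@np.linalg.solve(c["K"],[*px,1]); o=T[:3,3]
    return o+d*(z-o[2])/d[2]
def f2w(pose,P): 
    x,y,a=pose; P=np.atleast_2d(P); return np.c_[x+np.cos(a)*P[:,0]-np.sin(a)*P[:,1], y+np.sin(a)*P[:,0]+np.cos(a)*P[:,1], P[:,2]]
E
python3 - <<'E'
from h import *
from scipy.optimize import least_squares
F=np.array([[88,130,12],[88,-130,12],[-88,-130,12],[-88,130,12],[40,115,42],[40,-25,42],[-40,-25,42],[-40,115,42]])/1e3
U=np.array([[94,78],[710,148],[668,573],[40,505],[117,193],[455,235],[435,425],[88,385]])/5+[255,195]-.4
f=lambda p:(proj("top",f2w(p,F))[0]-U).ravel()
s=least_squares(f,[.38,0.06,-.1]);print(s.x,np.degrees(s.x[2]),s.fun.round(1))
p=s.x
d=np.load("/tmp/top_d.npy");c=get_calibration("top");T=np.linalg.inv(c["camera_from_world"])
def dep(px,n="top"):
    d=np.load(f"/tmp/{n}_d.npy");c=get_calibration(n);T=np.linalg.inv(c["camera_from_world"])
    u,v=np.round(px).astype(int);z=np.median(d[v-1:v+2,u-1:u+2]);return (T@np.r_[z*np.linalg.solve(c["K"],[u,v,1]),1])[:3]
def w2f(w): 
    x,y,a=p; dx,dy=w[0]-x,w[1]-y; return np.round(1e3*np.array([np.cos(a)*dx+np.sin(a)*dy,-np.sin(a)*dx+np.cos(a)*dy,w[2]]),1)
for n,q in dict(L=(163,291),M=(274,302),Rr=(382,316),plate=(350,470),plate2=(60,440),well=(330,395),console=(600,470),tip=(602,365),tip2=(600,385),catch=(250,485),tab=(248,527),lidinner=(300,110),lid2=(200,100)).items():
    px=np.array(q)/5+[255,195]-.4; print(n,px,w2f(dep(px)))
# proj check in side: catch, cells, console
for nm,P in dict(L=(0,87,90),M=(0,45,90),R=(0,3,90),con=(0,-80,53),catch=(-73,45,117),hinge=(62,45,100)).items():
    print(nm,proj("side",f2w(p,np.array(P)/1e3))[0].round(),w2f(dep(proj("side",f2w(p,np.array(P)/1e3))[0][0],"side")))
E
```

```text
[ 0.46595121  0.00572615 -0.10903786] -6.2474093917344975 [-0.5 -0.4  1.   0.2  1.1  0.4 -0.3 -0.2 -1.6 -0.8  0.7 -1.2  0.4  0.9
 -0.7  0.9]
L [287.2 252.8] [-0.4 87.4 88.8]
M [309.4 255. ] [ 0.5 45.9 90.9]
Rr [331.  257.8] [-0.4  4.1 90.9]
plate [324.6 288.6] [-61.1   5.1  11.3]
plate2 [266.6 282.6] [-62.2 123.7  10.7]
well [320.6 273.6] [-31.9  17.7  40.9]
console [374.6 288.6] [-49.2 -90.4  52.5]
tip [375.  267.6] [-10.2 -78.1 106.3]
tip2 [374.6 271.6] [-17.8 -77.4 115.6]
catch [304.6 291.6] [-68.3  45.5 108.3]
tab [304.2 300. ] [-82.5  45.7 116.2]
lidinner [314.6 216.6] [ 69.7  43.1 118.3]
lid2 [294.6 214.6] [ 69.2  79.9 116.9]
L [[331. 265.]] [-0.1 86.  89.9]
M [[342. 252.]] [-0.  44.7 90.1]
R [[352. 240.]] [-0.1  5.  90.9]
con [[370. 231.]] [ -5.6 -66.2  65.4]
catch [[378. 256.]] [-71.8  39.7 111.1]
hinge [[314. 237.]] [ 58.7  51.9 106.8]
```

Fit is within about 1 mm: plate, well, cell and console heights all match what they should be. The fixture is at (0.466, 0.006) with yaw −6.25°, and the cells stand about 9 mm proud. Next I close the gripper and move over the right cell.

```bash
cat >> h.py <<'E'
POSE=(0.46595,0.00573,-0.10904)
def w2f(w):
    x,y,a=POSE; dx,dy=w[0]-x,w[1]-y; return np.round(1e3*np.array([np.cos(a)*dx+np.sin(a)*dy,-np.sin(a)*dx+np.cos(a)*dy,w[2]]),1)
def st():
    o=robot.get_obs(); print("t",round(o["time"],2),"tcp in fixture mm",w2f(o["tool_pos"]),"rot",np.round(o["eef_rot"],2),"F",np.round(o["wrist_force"],1),"w",round(o["width"],4),"tips",robot.tcp_to_tips)
E
python3 -m pendant '[26,-21,0,0,0,0.05,0, 61,-49,0,0,0,0.15,0, 100,-81,0,0,0,0.25,0, 138,-112,0,0,0,0.35,0, 177,-144,0,0,0,0.45,0, 216,-176,0,0,0,0.509,0, 255,-207,0,0,0,0.509,0, 294,-239,0,0,0,0.509,0, 333,-270,0,0,0,0.509,0, 365,-296,0,0,0,0.509,0]' 40; python3 -c "from h import *;st()"
```

```text
time: 1.1
tool_pos: [0.4259, -0.0665, 0.2483]
eef_rot: [-180.0, -0.0, -6.2]
wrist_force: [0.3, -0.3, 0.3]
width: -0.0002
gripper_force: 0.0
t 1.1 tcp in fixture mm [-32.  -76.1 248.3] rot [-179.99   -0.     -6.21] F [ 0.3 -0.3  0.3] w -0.0002 tips 0.017
```

```bash
python3 -m pendant '[8,-20,0,0,0,0,0, 20,-50,0,0,0,0,0, 29,-72,10,0,0,0,0, 32,-79,30,0,0,0,0, 32,-79,60,0,0,0,0, 32,-79,90,0,0,0,0, 32,-79,115,0,0,0,0, 32,-79,130,0,0,0,0, 32,-79,134,0,0,0,0, 32,-79,136,0,0,0,0]'; python3 -c "from h import *;st()"
```

```text
time: 2.1
tool_pos: [0.4658, 0.0061, 0.1123]
eef_rot: [-180.0, 0.0, -6.3]
wrist_force: [0.1, 0.6, 1.1]
width: 0.0001
gripper_force: 0.0
t 2.1 tcp in fixture mm [ -0.2   0.4 112.3] rot [-1.80e+02  2.00e-02 -6.26e+00] F [0.1 0.6 1.1] w 0.0001 tips 0.017
```

```bash
python3 -m pendant '[0,-3,0,0,0,0,0, 0,-3,2,0,0,0,0, 0,-3,4,0,0,0,0, 0,-3,6,0,0,0,0, 0,-3,8,0,0,0,0, 0,-3,10,0,0,0,0, 0,-3,12,0,0,0,0, 0,-3,13,0,0,0,0, 0,-3,13,0,0,0,0, 0,-3,13,0,0,0,0]'; python3 -c "from h import *;st()"
```

```text
time: 3.1
tool_pos: [0.4664, 0.0092, 0.0995]
eef_rot: [-180.0, -0.0, -6.3]
wrist_force: [-0.7, 1.0, 3.6]
width: 0.0002
gripper_force: 1.8
t 3.1 tcp in fixture mm [ 0.   3.4 99.5] rot [-1.80e+02 -5.00e-02 -6.26e+00] F [-0.7  1.   3.6] w 0.0002 tips 0.017
```

```bash
python3 -m pendant '[0,0,0.5,0,0,0,0, 0,0,1,0,0,0,0, 0,0,1.5,0,0,0,0, 0,0,2,0,0,0,0, 0,0,2,0,0,0,0, 0,0,2,0,0,0,0, 0,0,2,0,0,0,0, 0,0,2,0,0,0,0, 0,0,2,0,0,0,0, 0,0,2,0,0,0,0]'; python3 -c "from h import *;st()"
```

```text
time: 4.1
tool_pos: [0.4665, 0.0091, 0.0981]
eef_rot: [180.0, -0.1, -6.3]
wrist_force: [-2.2, 1.7, 11.8]
width: 0.0
gripper_force: 6.3
t 4.1 tcp in fixture mm [ 0.1  3.4 98.1] rot [ 1.80e+02 -7.00e-02 -6.25e+00] F [-2.2  1.7 11.8] w 0.0 tips 0.017
```

```bash
python3 -m pendant '[0,0,0.5,0,0,0,0, 0,0,1,0,0,0,0, 0,0,1.5,0,0,0,0, 0,0,1.5,0,0,0,0, 0,0,1.5,0,0,0,0, 0,0,1.5,0,0,0,0, 0,0,1.5,0,0,0,0, 0,0,1.5,0,0,0,0, 0,0,1.5,0,0,0,0, 0,0,1.5,0,0,0,0]'; python3 -c "from h import *;st()"
```

```text
time: 5.1
tool_pos: [0.4667, 0.0091, 0.098]
eef_rot: [180.0, -0.1, -6.2]
wrist_force: [-7.4, 2.6, 28.6]
width: -0.0002
gripper_force: 14.5
t 5.1 tcp in fixture mm [ 0.4  3.4 98. ] rot [ 1.7998e+02 -1.2000e-01 -6.2400e+00] F [-7.4  2.6 28.6] w -0.0002 tips 0.017
```

```bash
python3 -m pendant '[0,0,-12,0,0,0,0, 0,-8,-19,0,0,0,0, 0,-25,-19,0,0,0,0, 0,-41,-19,0,0,0,0, 0,-42,-17,0,0,0,0, 0,-42,-13,0,0,0,0, 0,-42,-9,0,0,0,0, 0,-42,-6,0,0,0,0, 0,-42,-4,0,0,0,0, 0,-42,-3,0,0,0,0]'; python3 -c "from h import *;st()"
python3 -m pendant '[0,0,0.5,0,0,0,0, 0,0,1,0,0,0,0, 0,0,1.5,0,0,0,0, 0,0,2,0,0,0,0, 0,0,2.5,0,0,0,0, 0,0,3,0,0,0,0, 0,0,3,0,0,0,0, 0,0,3,0,0,0,0, 0,0,3,0,0,0,0, 0,0,3,0,0,0,0]'; python3 -c "from h import *;st()"
```

```text
time: 6.1
tool_pos: [0.4706, 0.0508, 0.0986]
eef_rot: [-180.0, 0.0, -6.3]
wrist_force: [-0.4, 4.2, 5.3]
width: 0.0002
gripper_force: 2.6
t 6.1 tcp in fixture mm [-0.3 45.3 98.6] rot [-1.7996e+02  2.0000e-02 -6.3100e+00] F [-0.4  4.2  5.3] w 0.0002 tips 0.017
time: 7.1
tool_pos: [0.471, 0.0508, 0.0979]
eef_rot: [-180.0, -0.1, -6.3]
wrist_force: [-9.6, 4.9, 31.3]
width: 0.0003
gripper_force: 15.5
t 7.1 tcp in fixture mm [ 0.1 45.3 97.9] rot [-1.7999e+02 -8.0000e-02 -6.2700e+00] F [-9.6  4.9 31.3] w 0.0003 tips 0.017
```

Middle cell is home (same height, 31 N at the stop). Now the left one.

```bash
python3 -m pendant '[0,0,-12,0,0,0,0, 0,-8,-19,0,0,0,0, 0,-25,-19,0,0,0,0, 0,-41,-19,0,0,0,0, 0,-42,-17,0,0,0,0, 0,-42,-13,0,0,0,0, 0,-42,-9,0,0,0,0, 0,-42,-6,0,0,0,0, 0,-42,-4,0,0,0,0, 0,-42,-3,0,0,0,0]'; python3 -c "from h import *;st()"
python3 -m pendant '[0,0,0.5,0,0,0,0, 0,0,1,0,0,0,0, 0,0,1.5,0,0,0,0, 0,0,2,0,0,0,0, 0,0,2.5,0,0,0,0, 0,0,3,0,0,0,0, 0,0,3,0,0,0,0, 0,0,3,0,0,0,0, 0,0,3,0,0,0,0, 0,0,3,0,0,0,0]'; python3 -c "from h import *;st()"
```

```text
time: 8.1
tool_pos: [0.4752, 0.0923, 0.0987]
eef_rot: [-180.0, 0.0, -6.3]
wrist_force: [-1.3, 1.6, 5.0]
width: 0.0001
gripper_force: 2.6
t 8.1 tcp in fixture mm [-0.2 87.1 98.7] rot [-1.7999e+02  1.0000e-02 -6.3000e+00] F [-1.3  1.6  5. ] w 0.0001 tips 0.017
time: 9.1
tool_pos: [0.4756, 0.0924, 0.098]
eef_rot: [180.0, -0.1, -6.3]
wrist_force: [-10.8, 0.7, 30.2]
width: 0.0003
gripper_force: 14.6
t 9.1 tcp in fixture mm [ 0.1 87.2 98. ] rot [ 1.7999e+02 -8.0000e-02 -6.2600e+00] F [-10.8   0.7  30.2] w 0.0003 tips 0.017
```

```bash
python3 -m pendant '[0,0,-15,0,0,0,0, 0,0,-40,0,0,0,0, 0,0,-75,0,0,0,0, 0,0,-110,0,0,0,0, 0,0,-145,0,0,0,0, 0,0,-175,0,0,0,0, 0,10,-190,0,0,0,0, 5,20,-190,0,0,0,0, 20,35,-190,0,0,0,0, 40,42,-190,0,0,0,0]'; python3 - <<'E'
from h import *; st()
d=np.load("/tmp/top_d.npy");c=get_calibration("top");T=np.linalg.inv(c["camera_from_world"])
v,u=np.mgrid[60:300,230:420];X=np.linalg.inv(c["K"])@np.c_[u.ravel(),v.ravel(),np.ones(u.size)].T*d[v,u].ravel()
W=(T[:3,:3]@X+T[:3,3:]).T;ok=d[v,u].ravel()>0;W=W[ok]
F=np.array([w2f(w) for w in W])
for lo in range(60,280,20):
    m=(F[:,0]>lo)&(F[:,0]<lo+20)&(abs(F[:,1]-45)<70)&(F[:,2]<400); print(lo,F[m,2].max() if m.any() else None)
# lid angle: points within y 0..90, z>112, x 60..150 
m=(F[:,0]>66)&(F[:,0]<150)&(F[:,1]>0)&(F[:,1]<90)&(F[:,2]>112)
print(np.degrees(np.arctan2(F[m,2]-100,62-F[m,0])).mean(),F[m].max(0))
E
```

```text
time: 10.1
tool_pos: [0.5105, 0.045, 0.2845]
eef_rot: [180.0, 0.1, -6.3]
wrist_force: [-0.0, 0.2, 1.1]
width: -0.0002
gripper_force: 0.0
t 10.1 tcp in fixture mm [ 40.   43.9 284.5] rot [ 1.7998e+02  1.0000e-01 -6.3200e+00] F [-0.   0.2  1.1] w -0.0002 tips 0.017
60 167.8
80 171.6
100 192.9
120 212.7
140 207.9
160 3.0
180 50.8
200 84.7
220 81.7
240 79.6
260 79.2
118.8698492957154 [140.3  89.9 212.7]
```

```bash
python3 -m pendant '[20,0,0,0,0,0,0, 50,0,0,0,0,0,0, 85,0,0,0,0,0,0, 115,0,0,0,0,0,0, 135,0,0,0,0,0,0, 135,0,15,0,0,0,0, 135,0,35,0,0,0,0, 135,0,55,0,0,0,0, 135,0,70,0,0,0,0, 135,0,75,0,0,0,0]'; python3 -c "from h import *;st()"
```

```text
time: 11.1
tool_pos: [0.6438, 0.0311, 0.2071]
eef_rot: [180.0, 0.3, -6.3]
wrist_force: [-1.2, 0.4, 0.5]
width: 0.0
gripper_force: 0.0
t 11.1 tcp in fixture mm [174.1  44.5 207.1] rot [180.     0.3   -6.31] F [-1.2  0.4  0.5] w 0.0 tips 0.017
```

```bash
python3 -m pendant '[-10,0,0,0,0,0,0, -20,0,0,0,0,0,0, -28,0,0,0,0,0,0, -36,0,0,0,0,0,0, -45,0,0,0,0,0,0, -54,0,0,0,0,0,0, -63,0,0,0,0,0,0, -72,0,0,0,0,0,0, -81,0,0,0,0,0,0, -89,0,0,0,0,0,0]'; python3 -c "from h import *;st()"
```

```text
time: 12.1
tool_pos: [0.5554, 0.0416, 0.2108]
eef_rot: [-180.0, 0.0, -6.3]
wrist_force: [1.8, 0.8, 1.6]
width: 0.0001
gripper_force: 1.0
t 12.1 tcp in fixture mm [ 85.   45.4 210.8] rot [-1.80e+02  1.00e-02 -6.26e+00] F [1.8 0.8 1.6] w 0.0001 tips 0.017
```

```bash
python3 -m pendant '[-6,0,-1,0,0,0,0, -14,0,-1,0,0,0,0, -22,0,0,0,0,0,0, -31,0,1,0,0,0,0, -40,0,3,0,0,0,0, -50,0,6,0,0,0,0, -59,0,10,0,0,0,0, -68,0,15,0,0,0,0, -76,0,21,0,0,0,0, -84,0,27,0,0,0,0]'; python3 - <<'E'
from h import *;st()
im,d=get_image("side"); cv2.imwrite("pics/s2.png",cv2.resize(im[120:340,240:480],(720,600)))
E
```

```text
time: 13.1
tool_pos: [0.4718, 0.0508, 0.1834]
eef_rot: [180.0, 0.0, -6.3]
wrist_force: [1.4, -0.4, -0.1]
width: -0.0001
gripper_force: 0.6
t 13.1 tcp in fixture mm [  0.9  45.4 183.4] rot [ 1.80e+02  2.00e-02 -6.25e+00] F [ 1.4 -0.4 -0.1] w -0.0001 tips 0.017
```

View pics/s2.png

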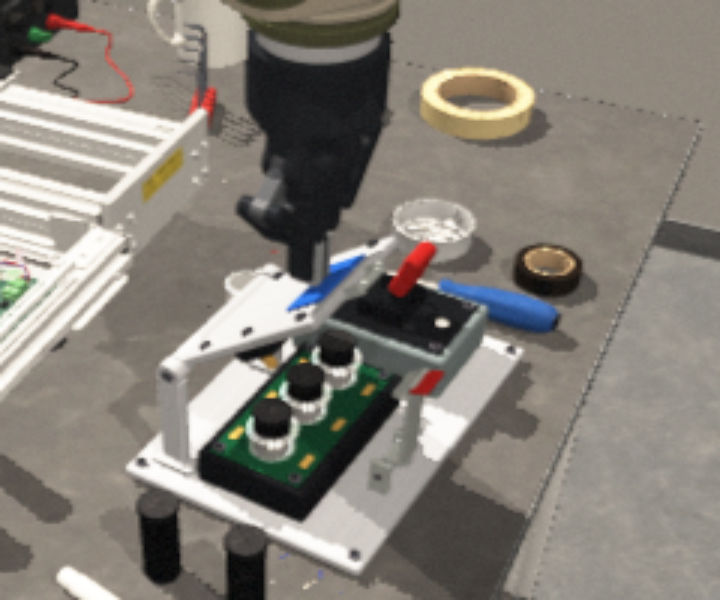

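The picture shows the lid at about 0.7 rad, with the fingertips on the blue pad at crop (325,285) and the cells level. I'll keep closing it.

```bash
python3 -m pendant '[-7,0,7,0,0,0,0, -14,0,15,0,0,0,0, -19,0,22,0,0,0,0, -23,0,28,0,0,0,0, -27,0,34,0,0,0,0, -31,0,39,0,0,0,0, -34,0,43,0,0,0,0, -36,0,46,0,0,0,0, -37,0,48,0,0,0,0, -37,0,48,0,0,0,0]'; python3 -c "from h import *;st()"
```

```text
time: 14.15
tool_pos: [0.4357, 0.0547, 0.1356]
eef_rot: [-180.0, 0.0, -6.3]
wrist_force: [0.4, -0.2, -0.1]
width: -0.0
gripper_force: 0.0
t 14.15 tcp in fixture mm [-35.4  45.4 135.6] rot [-1.80e+02  3.00e-02 -6.26e+00] F [ 0.4 -0.2 -0.1] w -0.0 tips 0.017
```

```bash
python3 -m pendant '[-1,0,2,0,0,0,0, -2,0,4,0,0,0,0, -2,0,6,0,0,0,0, -2,0,8,0,0,0,0, -2,0,9,0,0,0,0, -2,0,10,0,0,0,0, -2,0,11,0,0,0,0, -2,0,12,0,0,0,0, -2,0,12,0,0,0,0, -2,0,12,0,0,0,0]'; python3 -c "from h import *;st()"
```

```text
time: 15.15
tool_pos: [0.4343, 0.0549, 0.1242]
eef_rot: [180.0, -0.1, -6.3]
wrist_force: [1.2, -0.4, 5.7]
width: -0.0
gripper_force: 2.6
t 15.15 tcp in fixture mm [-36.8  45.4 124.2] rot [ 1.80e+02 -8.00e-02 -6.26e+00] F [ 1.2 -0.4  5.7] w -0.0 tips 0.017
```

```bash
python3 -m pendant '[0,0,0.5,0,0,0,0, 0,0,1,0,0,0,0, 0,0,1.5,0,0,0,0, 0,0,2,0,0,0,0, 0,0,2.5,0,0,0,0, 0,0,3,0,0,0,0, 0,0,3,0,0,0,0, 0,0,3,0,0,0,0, 0,0,3,0,0,0,0, 0,0,3,0,0,0,0]'; python3 -c "from h import *;st()"
```

```text
time: 16.15
tool_pos: [0.4342, 0.0549, 0.1216]
eef_rot: [180.0, -0.1, -6.2]
wrist_force: [-2.2, 0.5, 10.6]
width: 0.0002
gripper_force: 5.5
t 16.15 tcp in fixture mm [-36.9  45.4 121.6] rot [ 1.7999e+02 -7.0000e-02 -6.2500e+00] F [-2.2  0.5 10.6] w 0.0002 tips 0.017
```

```bash
python3 -m pendant '[0,0,0.5,0,0,0,0, 0,0,1,0,0,0,0, 0,0,1.5,0,0,0,0, 0,0,1.5,0,0,0,0, 0,0,1.5,0,0,0,0, 0,0,1.5,0,0,0,0, 0,0,1.5,0,0,0,0, 0,0,1.5,0,0,0,0, 0,0,1.5,0,0,0,0, 0,0,1.5,0,0,0,0]'; python3 -c "from h import *;st()"
```

```text
time: 17.15
tool_pos: [0.4343, 0.0549, 0.1214]
eef_rot: [180.0, -0.1, -6.2]
wrist_force: [-8.3, 0.0, 28.0]
width: -0.0003
gripper_force: 14.2
t 17.15 tcp in fixture mm [-36.8  45.4 121.4] rot [ 1.7998e+02 -1.0000e-01 -6.2300e+00] F [-8.3  0.  28. ] w -0.0003 tips 0.017
```

```bash
python3 -m pendant '[0,0,-4,0,0,0,0, 0,0,-15,0,0,0,0, 0,0,-40,0,0,0,0, 0,0,-65,0,0,0,0, 0,15,-85,0,0,0,0, -5,40,-90,0,0,0,0, -10,70,-90,0,0,0,0, -15,100,-90,0,0,0,0, -20,120,-90,0,0,0,0, -23,125,-90,0,0,0,0]'; python3 - <<'E'
from h import *;st()
im,d=get_image("side"); cv2.imwrite("pics/s3.png",cv2.resize(im[150:330,260:440],(600,600)))
for nm,P in dict(pad=(-38,60,107),lidmid=(-5,60,104),edge=(-55,75,104)).items():
    u=proj("side",f2w(POSE,np.array(P)/1e3))[0][0];c=get_calibration("side");T=np.linalg.inv(c["camera_from_world"])
    i,j=np.round(u).astype(int); print(nm,w2f((T@np.r_[d[j,i]*np.linalg.solve(c["K"],[i,j,1]),1])[:3]))
E
```

```text
time: 18.15
tool_pos: [0.3968, -0.0681, 0.2095]
eef_rot: [180.0, 0.0, -6.4]
wrist_force: [0.3, -0.7, -0.3]
width: -0.0
gripper_force: 0.0
t 18.15 tcp in fixture mm [-60.7 -80.9 209.5] rot [ 1.80e+02  2.00e-02 -6.38e+00] F [ 0.3 -0.7 -0.3] w -0.0 tips 0.017
pad [-37.   58.8 106.7]
lidmid [ -4.2  60.4 104.5]
edge [-56.5  76.2 105.8]
```

View pics/s3.png

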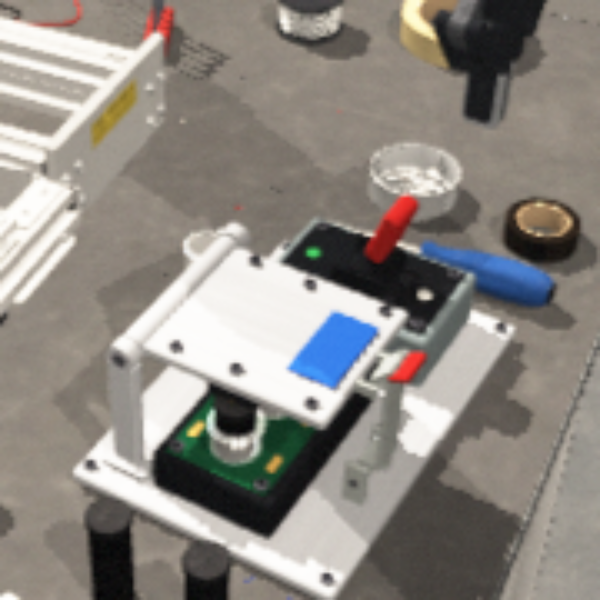

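The lid lies flat with the pad at 106.7 mm after release (unlatched it would rise about 10 mm), and the catch is over the bar at crop (385,370). The red handle still leans to the front, so I now throw the switch.

```bash
python3 -m pendant '[0,0,20,0,0,0,0, 0,0,45,0,0,0,0, 0,0,70,0,0,0,0, 0,0,88,0,0,0,0, 0,0,95,0,0,0,0, 5,0,97,0,0,0,0, 12,0,97,0,0,0,0, 18,0,97,0,0,0,0, 24,0,97,0,0,0,0, 30,0,97,0,0,0,0]'; python3 -c "from h import *;st()"
python3 -m pendant '[4,0,0,0,0,0,0, 8,0,0,0,0,0,0, 12,0,0,0,0,0,0, 16,0,0,0,0,0,0, 20,0,0,0,0,0,0, 23,0,0,0,0,0,0, 25,0,0,0,0,0,0, 26,0,0,0,0,0,0, 26,0,0,0,0,0,0, 26,0,0,0,0,0,0]'; python3 -c "from h import *;st()"
```

```text
time: 19.2
tool_pos: [0.4275, -0.0701, 0.1126]
eef_rot: [180.0, 0.0, -6.2]
wrist_force: [-2.5, 0.9, 0.9]
width: 0.0001
gripper_force: 0.7
t 19.2 tcp in fixture mm [-29.9 -79.5 112.6] rot [ 1.80e+02  3.00e-02 -6.25e+00] F [-2.5  0.9  0.9] w 0.0001 tips 0.017
time: 20.2
tool_pos: [0.453, -0.0729, 0.1123]
eef_rot: [-180.0, 0.0, -6.3]
wrist_force: [-0.4, 0.6, -0.7]
width: -0.0002
gripper_force: 0.1
t 20.2 tcp in fixture mm [ -4.3 -79.6 112.3] rot [-180.      0.     -6.26] F [-0.4  0.6 -0.7] w -0.0002 tips 0.017
```

Probably snapped over. I'll back off, lift away and check.

```bash
python3 -m pendant '[-10,0,0,0,0,0,0, -25,0,0,0,0,0,0, -35,0,-10,0,0,0,0, -40,0,-30,0,0,0,0, -45,0,-60,0,0,0,0, -45,0,-90,0,0,0,0, -45,25,-115,0,0,0,0, -45,60,-130,0,0,0,0, -45,95,-130,0,0,0,0, -45,110,-130,0,0,0,0]'; python3 - <<'E'
from h import *;st()
im,d=get_image("side"); t,_=get_image("top")
cv2.imwrite("pics/s4.png",np.hstack([cv2.resize(im[150:330,260:440],(400,400)),cv2.resize(t[140:340,220:420],(400,400))]))
E
```

```text
time: 21.2
tool_pos: [0.3955, -0.1794, 0.2426]
eef_rot: [179.9, -0.0, -6.4]
wrist_force: [0.3, 0.4, -0.5]
width: 0.0001
gripper_force: 0.0
t 21.2 tcp in fixture mm [ -49.9 -191.7  242.6] rot [ 1.7995e+02 -5.0000e-02 -6.3700e+00] F [ 0.3  0.4 -0.5] w 0.0001 tips 0.017
```

View pics/s4.png

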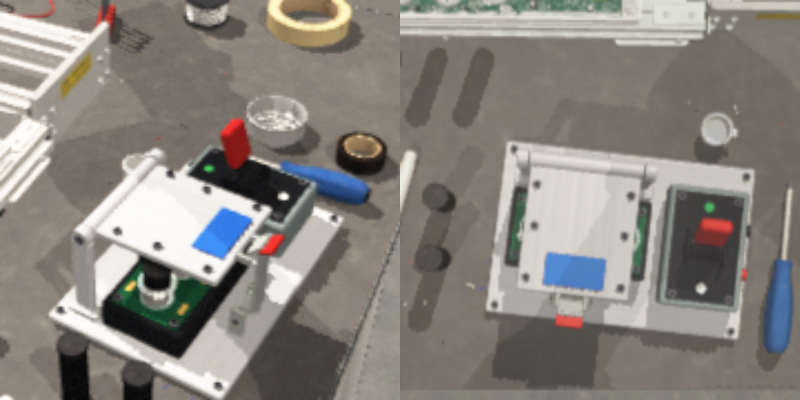

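The handle now leans to the back (left (235,145), right (713,232)). The lid is shut with the catch over the bar, the loose items are undisturbed, and the arm is clear.

```bash
python3 -c "from rig import robot;print(robot.sign_off())"
```

```text
the job is handed in; nothing more can be done
None
```

The job is handed in at about 21 s: all three cells were pressed home, then the lid was shut and caught, then the switch was thrown to on, with the loose items left where they were and the arm clear.

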